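# Lay a pinwheel layer of battery modules and send the slab on

## Task

Finish the layer of battery modules on the aluminium slab: lift the three modules from the bench and set them down gently beside the one already there, so that the four go round in a pinwheel, each lying along its own edge of the slab with its outer long side and one end flush with the slab's edges, an even narrow gap to its neighbours and a square opening left in the middle; the first module stays where it is. When the layer is complete and released, press the large key on the key box fully down, then the small key fully down, to book the layer and send it on. Do not drop a module, and leave the meter, the tape roll and the screwdriver alone.

Things in the scene. Friction and masses are not known exactly. Their poses are not given: they have to be found in the camera images.
- slab: fixed square aluminium plate 170 x 170 mm, top face at z = 20 mm, any yaw; two steel stubs stick out 12 mm from its +x edge. Origin: centre of underside. Layer, in its frame: a module along the -y edge at the -x corner (there already), along the +x edge at the -y corner, along the +y edge at the +x corner, along the -x edge at the +y corner; gaps 6 mm, opening 62 mm square
- place_1 (a point): centre, on the slab's top face, of the underside of the module that belongs at this place of the pinwheel; 30 mm to -x and 58 mm to -y of the slab's centre, long axis along the slab's x; filled at the start by module_a
- place_2 (a point): centre, on the slab's top face, of the underside of the module that belongs at this place of the pinwheel; 58 mm to +x and 30 mm to -y of the slab's centre, long axis along the slab's y; empty at the start
- place_3 (a point): centre, on the slab's top face, of the underside of the module that belongs at this place of the pinwheel; 30 mm to +x and 58 mm to +y of the slab's centre, long axis along the slab's x; empty at the start
- place_4 (a point): centre, on the slab's top face, of the underside of the module that belongs at this place of the pinwheel; 58 mm to -x and 30 mm to +y of the slab's centre, long axis along the slab's y; empty at the start
- module_a: battery module, blue box 110 (x) x 54 (y) x 60 mm tall with a black lifting rib centred on top: 60 mm long along x, 18 thick, 30 tall (its top at 90 mm). Copper terminals (12 wide, 4 tall) on the box top 46 mm either side along x. All modules alike, both ways round equal; 0.4 to 0.75 kg. Origin: centre of underside. This one already stands on the slab at place_1
- module_b: battery module, blue box 110 (x) x 54 (y) x 60 mm tall with a black lifting rib centred on top: 60 mm long along x, 18 thick, 30 tall (its top at 90 mm). Copper terminals (12 wide, 4 tall) on the box top 46 mm either side along x. All modules alike, both ways round equal; 0.4 to 0.75 kg. Origin: centre of underside. Starts on the bench; may go to any empty place
- module_c: battery module, blue box 110 (x) x 54 (y) x 60 mm tall with a black lifting rib centred on top: 60 mm long along x, 18 thick, 30 tall (its top at 90 mm). Copper terminals (12 wide, 4 tall) on the box top 46 mm either side along x. All modules alike, both ways round equal; 0.4 to 0.75 kg. Origin: centre of underside. Starts on the bench; may go to any empty place
- module_d: battery module, blue box 110 (x) x 54 (y) x 60 mm tall with a black lifting rib centred on top: 60 mm long along x, 18 thick, 30 tall (its top at 90 mm). Copper terminals (12 wide, 4 tall) on the box top 46 mm either side along x. All modules alike, both ways round equal; 0.4 to 0.75 kg. Origin: centre of underside. Starts on the bench; may go to any empty place
- keybox: fixed grey key box 125 (x) x 70 (y) x 40 mm tall with two grey round keys on its top: the large one 30 mm to -x, the small one 34 mm to +x of its centre. Origin: centre of its underside
- key_large (a joint): travel of the large key (38 mm wide), m: 0 up, 0.006 fully down; springs back; about 4.5 N to press
- key_large_top (a point): centre of the large key's top face; the key moves straight down
- key_small (a joint): travel of the small key (20 mm wide), m: 0 up, 0.006 fully down; springs back; about 4.5 N to press
- key_small_top (a point): centre of the small key's top face; the key moves straight down
- meter: loose yellow hand multimeter lying flat, 85 x 165 x 43 mm; bystander. Origin: centre of its underside
- tape: loose roll of paper tape lying flat, 96 mm wide, 24 mm tall; bystander. Origin: centre of its underside
- driver: loose screwdriver 200 mm long lying on the bench; bystander. Origin: under its middle

How it is judged:
On the way, in this order (a step that is already met when the one before it is completed fails the run):
1. all four modules stand at their places in the pinwheel, released and at rest (horizontal distance between module_a and place_1 below 0.009 m and z of module_a in the frame of place_1 between -0.005 and 0.005 m and angle between the x axis of module_a and the x axis of slab, either way round below 0.1 rad and angle between module_a's own z axis and vertical below 0.05 rad and ((horizontal distance between module_b and place_2 below 0.009 m and z of module_b in the frame of place_2 between -0.005 and 0.005 m and angle between the x axis of module_b and the y axis of slab, either way round below 0.1 rad and angle between module_b's own z axis and vertical below 0.05 rad) or (horizontal distance between module_c and place_2 below 0.009 m and z of module_c in the frame of place_2 between -0.005 and 0.005 m and angle between the x axis of module_c and the y axis of slab, either way round below 0.1 rad and angle between module_c's own z axis and vertical below 0.05 rad) or (horizontal distance between module_d and place_2 below 0.009 m and z of module_d in the frame of place_2 between -0.005 and 0.005 m and angle between the x axis of module_d and the y axis of slab, either way round below 0.1 rad and angle between module_d's own z axis and vertical below 0.05 rad)) and ((horizontal distance between module_b and place_3 below 0.009 m and z of module_b in the frame of place_3 between -0.005 and 0.005 m and angle between the x axis of module_b and the x axis of slab, either way round below 0.1 rad and angle between module_b's own z axis and vertical below 0.05 rad) or (horizontal distance between module_c and place_3 below 0.009 m and z of module_c in the frame of place_3 between -0.005 and 0.005 m and angle between the x axis of module_c and the x axis of slab, either way round below 0.1 rad and angle between module_c's own z axis and vertical below 0.05 rad) or (horizontal distance between module_d and place_3 below 0.009 m and z of module_d in the frame of place_3 between -0.005 and 0.005 m and angle between the x axis of module_d and the x axis of slab, either way round below 0.1 rad and angle between module_d's own z axis and vertical below 0.05 rad)) and ((horizontal distance between module_b and place_4 below 0.009 m and z of module_b in the frame of place_4 between -0.005 and 0.005 m and angle between the x axis of module_b and the y axis of slab, either way round below 0.1 rad and angle between module_b's own z axis and vertical below 0.05 rad) or (horizontal distance between module_c and place_4 below 0.009 m and z of module_c in the frame of place_4 between -0.005 and 0.005 m and angle between the x axis of module_c and the y axis of slab, either way round below 0.1 rad and angle between module_c's own z axis and vertical below 0.05 rad) or (horizontal distance between module_d and place_4 below 0.009 m and z of module_d in the frame of place_4 between -0.005 and 0.005 m and angle between the x axis of module_d and the y axis of slab, either way round below 0.1 rad and angle between module_d's own z axis and vertical below 0.05 rad)) and linear speed of each of module_a, module_b, module_c, module_d below 0.02 m/s and contact force between the fingers and module_a below 0.1 N and contact force between the fingers and module_b below 0.1 N and contact force between the fingers and module_c below 0.1 N and contact force between the fingers and module_d below 0.1 N), for 0.2 s.
2. then the large key is pressed down (at least 4.5 of its 6 mm) (value of joint key_large above 0.0045 m), for 0.05 s.
3. then the small key is pressed down (at least 4.5 of its 6 mm), the large one being up again (value of joint key_small above 0.0045 m and value of joint key_large below 0.002 m), for 0.05 s.
At the end, for the whole second after the job is handed in: module_a at place_1 and one module at each of place_2, place_3 and place_4: underside centre within 9 mm sideways and 5 mm in height of the place, long axis within 0.10 rad of the pattern's (either way round), upright within 0.05 rad, at rest and released; both keys up again (all of step 1 and value of joint each of key_large, key_small below 0.002 m); the robot touches nothing.
It fails at once if a module is dropped: it moves faster than 0.5 m/s (a fall of about 12 mm) with no finger on it ((linear speed of module_a above 0.5 m/s and contact force between the fingers and module_a below 0.05 N) or (linear speed of module_b above 0.5 m/s and contact force between the fingers and module_b below 0.05 N) or (linear speed of module_c above 0.5 m/s and contact force between the fingers and module_c below 0.05 N) or (linear speed of module_d above 0.5 m/s and contact force between the fingers and module_d below 0.05 N)).
It fails at once if the meter, the tape roll or the screwdriver is moved by more than 25 mm (distance of any of meter, tape, driver from where it was at the start of the episode above 0.025 m).
It also fails if it takes over 72 s, if anything falls off the work surface, if the arm or the gripper's body presses on something with over 40 N, if the wrist force passes 120 N, or if a joint passes its speed limit or range.

## Robot

A 7-joint arm with a two-finger parallel gripper is mounted at the origin on the work surface. World frame = base frame: x ahead of the robot, y to its left, z up, the work surface at z = 0. Lengths are in m, angles in rad, forces in N, time in s.
With the tool pointing down it reaches from about 0.4 to 0.875 m from the base axis. Payload 19.3 kg.
Tool frame: the origin (TCP) lies between the finger pads; the fingertips stand bot.tcp_to_tips ahead of it and the grasp point (between the pads) is the TCP (bot.tcp_to_tips is the distance from the TCP to the fingertips, in m); z points along the fingers, y is the line along which they close (so a half turn about z gives the same grasp; the last joint's range is limited). The gripper opens to 85 mm and grips with 20 to 120 N. Pads are 22 mm wide; open, the fingers measure 114 mm over their backs; the gripper's body (76 mm by 85 mm) begins 54 mm behind the grasp point. The pads swing forward as they close: fully open they stand 13 mm farther back than shut.
Start: joints at [-1.269, 0.521, -0.036, 1.599, 0.021, 1.021, -0.113], TCP at [0.227, 0.582, 0.25] pointing down, gripper open.
Joint ranges: [-2.91, 2.91], [-0.3, 2.13], [-1.5, 1.42], [0.17, 2.43], [-1.26, 4.41], [0.16, 1.93], [-2.52, 2.52]. Speed limits (rad/s): [1.89, 1.89, 2.39, 2.39, 3.01, 3.01, 3.01].

## Interface

Orientations are given as [roll, pitch, yaw] about the fixed x, y, z axes, in that order (R = Rz(yaw) Ry(pitch) Rx(roll)).
In Python, from workcell import telemetry, grab_frame, bot gives the robot as it stands. The module is installed in compiled form; this text tells all that it offers.
- The arm moves only by the shell command python3 -m crank 'ROWS' [FORCE]. ROWS is text: rows parted by semicolons, each of 7 numbers parted by spaces: the finger opening in m, from 0 to 0.0854, then the shift along the tool's x, y, z in m, then the turn, a rotation vector about the tool's x, y, z in degrees. A call has exactly 8 rows; each row shifts and turns the commanded pose from where the row before left it, along the tool's axes as they then stand; what a row does not reach is not made up. A row lasts 1/12 s, in which the tool goes at most 41.7 mm and 7.16 degrees, less where a joint would pass 70% of its speed; a pose out of reach is approached as far as the arm can. A call with a gripper value outside its range is refused whole. The fingers move at their own pace and stop on an object; FORCE is the grip in N (left out, the last holds). Time passes only in rows, so rows that do not move let the fingers close, or fill a call up. It gives the time, the measured TCP pose, the force, the opening and the grip force at its end, in the units of the state.
- telemetry.observe(): the state, without advancing time (a new reading comes with each control period).
- grab_frame(name): name is "scene" or "side" or "wrist"; returns a dict with "pixels" (384x512x3 uint8, red, green, blue), "depth" (384x512 float32, m along the optical axis (not along the pixel's ray), 0 where there is no reading), "vertical_fov" (degrees; the focal length in pixels is half the picture's height over the tangent of half this angle, whatever the lens; pixels are square), "cx", "cy" (the principal point, pixels), "R" (3x3) and "t" (3): a world point X has camera coordinates R X + t; the wrist camera has in their place "hand_eye" (4x4, takes a point from camera to tool coordinates, whose origin is the TCP and whose axes are the flange's). Camera axes: x right, y down, z forward; pixel columns grow to the right and rows downward; lengths in m; the calibration is good to about 2 mm. A picture is of the moment at which its call begins: read the wrist's pose just before it.
- bot.job_done(): hands the job in; it is judged then, once.
The state is a dict: "clock": time; "qpos": joint angles; "qd": joint speeds; "joint_efforts": joint torques, N m; "position": TCP position; "tool_rot": TCP orientation; "force": force on the tool from outside, world axes, zero at the start; "moment": the same for the moment, N m; "grip_width": finger opening in m; "finger_force": force on a finger pad.
Only numpy, scipy, OpenCV 4.12 (cv2) and the standard library are available. Lean on these libraries where they do the work, as an engineer would, in place of code of your own. Each camera call takes 0.05 s, during which the arm holds its last target. There are 200 camera calls.

## Working session

There is one attempt and no reset: what is moved stays moved. The work goes in short steps, Python scripts to look and compute and a shell command to move; the robot and the scene stay as the last step left them, time stands still between calls to the robot, and variables do not carry over. Pictures are saved under pics/ and viewed, at most 10 in all, crops included, and the job is handed in when it is done.

```bash
mkdir -p pics
python3 - <<'E'
from workcell import telemetry, grab_frame, bot
import cv2, numpy as np
s=telemetry.observe(); print(s['clock'],s['position'],s['tool_rot'],s['grip_width'],bot.tcp_to_tips)
for n in ['scene','side']:
    f=grab_frame(n); cv2.imwrite(f'pics/{n}0.png',cv2.resize(f['pixels'][:,:,::-1],(800,600)))
    np.savez(f'{n}0.npz',**f)
    print(n,f['vertical_fov'],f['cx'],f['cy'],-f['R'].T@f['t'])
E
```

```text
0.0 [0.22696461 0.58197608 0.24972094] [-3.14042376e+00  7.66646918e-05  2.76980566e+00] 0.08562094780560732 0.019
scene 49.84037296198483 251.79470766438052 193.8155695481325 [ 0.94171973 -0.51829833  1.01057499]
side 48.660362731129084 249.59292626071732 199.77670749892886 [-0.08935964 -0.74405587  0.70286252]
```

View pics/scene0.png

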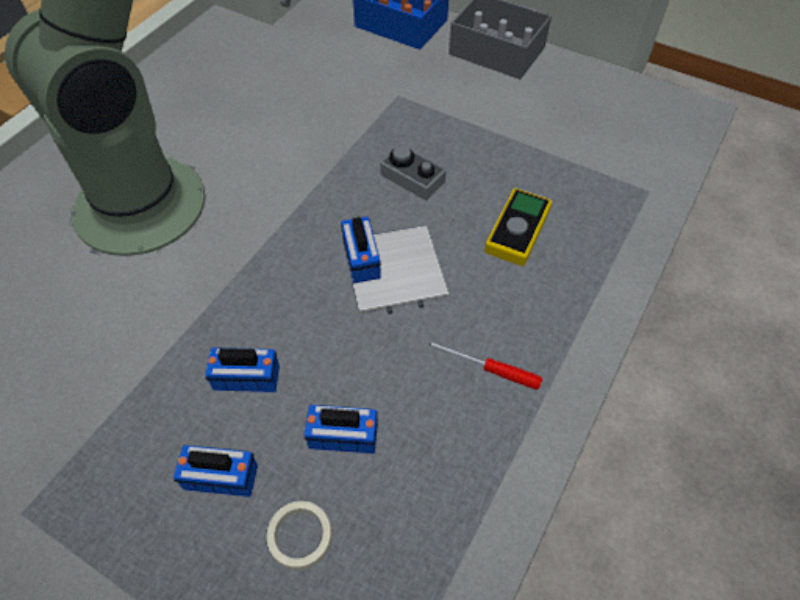

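View pics/side0.png

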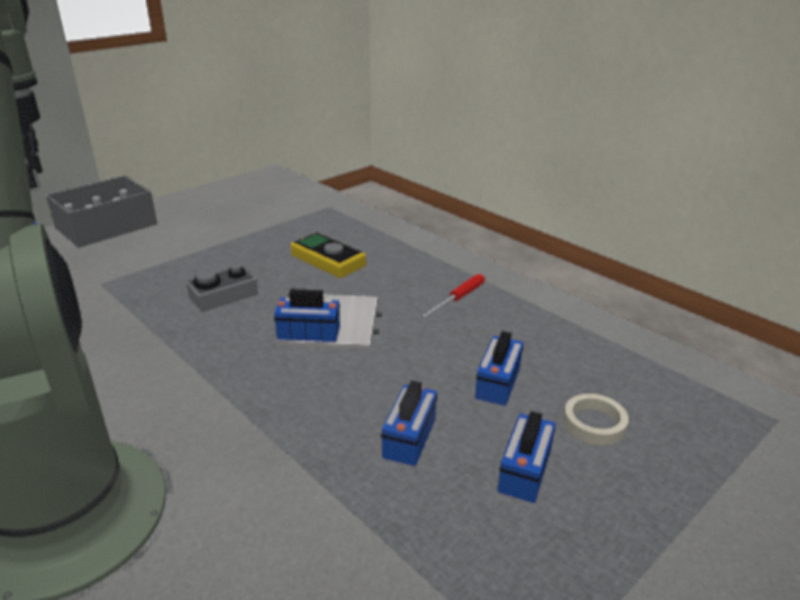

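The scene view shows three bench modules at about (242,368), (341,427) and (215,470), and module_a on the slab near (361,247). The key box is at (413,170), the tape at (298,533) and the driver at (490,365). Next I'll measure them from depth.

```bash
cat > h.py <<'E'
import numpy as np, cv2
def cloud(f,R=None,t=None):
    d=f['depth']; h,w=d.shape
    F=h/2/np.tan(np.radians(float(f['vertical_fov']))/2)
    v,u=np.mgrid[:h,:w]
    P=np.stack([(u-f['cx'])/F*d,(v-f['cy'])/F*d,d],-1)
    R=f['R'] if R is None else R; t=f['t'] if t is None else t
    X=(P-t)@R; X[d<=0]=np.nan
    return X
def rect(p): # m -> centre, (long,short), angle deg of long axis
    (c,s,a)=cv2.minAreaRect((p*1000).astype(np.float32))
    if s[0]<s[1]: a+=90; s=s[::-1]
    return np.round(c,1),np.round(s,1),round((a+90)%180-90,1)
E
python3 - <<'E'
from h import *
for n in ['scene','side']:
    f=np.load(n+'0.npz'); X=cloud(f); C=f['pixels'].astype(int)
    r,g,b=C[...,0],C[...,1],C[...,2]
    ok=(np.hypot(X[...,0],X[...,1])>0.33)&(X[...,0]<1)&(abs(X[...,1])<1)
    def comp(name,m,lo,mn=60):
        m=(m&ok).astype(np.uint8); N,L,S,_=cv2.connectedComponentsWithStats(m,connectivity=4)
        for i in range(1,N):
            if S[i,4]<mn: continue
            p=X[L==i]; z=np.median(p[:,2])
            print(n,name,S[i,4],'z',round(z,4),*rect(p[:,:2]), 'mean',p.mean(0).round(4))
    comp('ribtop',(X[...,2]>.083)&(X[...,2]<.125)&(C.max(-1)<70),0,30)
    comp('boxtop',(X[...,2]>.054)&(X[...,2]<.066),0,60)
    comp('boxtopS',(X[...,2]>.074)&(X[...,2]<.086),0,60)
    comp('slab',(X[...,2]>.012)&(X[...,2]<.028)&(C.min(-1)>140),0,300)
    comp('key',(X[...,2]>.034)&(X[...,2]<.07)&(abs(r-b)<25),0,100)
    comp('yel',(r>150)&(b<80),0,60)
E
```

```text
scene ribtop 130 z 0.1103 [489.4 100.6] [60.6 17.1] -46.7 mean [0.4953 0.0946 0.1073]
scene ribtop 157 z 0.091 [ 448.5 -208.8] [57.7 17.4] 30.2 mean [ 0.4494 -0.2094  0.0905]
scene ribtop 172 z 0.0904 [ 653.4 -213.9] [57.2 16.7] 26.2 mean [ 0.6537 -0.2147  0.0901]
scene ribtop 191 z 0.0909 [ 523.  -370.8] [58.4 16.7] 24.1 mean [ 0.5242 -0.371   0.0906]
scene boxtop 135 z 0.0605 [409.  919.6] [179.1  39.8] 11.1 mean [0.4097 0.9195 0.0604]
scene boxtop 127 z 0.0592 [151.3 764.7] [196.   29.7] 1.2 mean [0.1604 0.7564 0.0596]
scene boxtop 83 z 0.0597 [376.1 776.4] [106.2  14.7] 0.4 mean [0.3788 0.7762 0.06  ]
scene boxtop 69 z 0.0595 [483.  776.9] [94.3 35.5] 18.3 mean [0.4833 0.7775 0.0599]
scene boxtop 95 z 0.0619 [428.5 355.7] [45. 42.] 40.5 mean [0.4296 0.3544 0.0609]
scene boxtop 531 z 0.0611 [ 447.2 -208.9] [110.3  55.7] 28.4 mean [ 0.454  -0.2137  0.061 ]
scene boxtop 641 z 0.0612 [ 651.  -213.2] [110.4  55.3] 25.9 mean [ 0.6554 -0.2175  0.0611]
scene boxtop 738 z 0.0612 [ 521.7 -369.8] [110.6  54.7] 24.7 mean [ 0.5272 -0.3723  0.0611]
scene boxtopS 78 z 0.0791 [124.5 755.5] [139.
[... 2880 characters left out ...]
0 mean [ 0.6826 -0.384   0.025 ]
side key 346 z 0.0591 [430.3 893.7] [176.7  78.3] -2.7 mean [0.4379 0.9112 0.0571]
side key 591 z 0.052 [387.  800.9] [247.1 125.6] -34.9 mean [0.4009 0.7874 0.0521]
side key 364 z 0.0391 [717.7 336.6] [155.1  71.7] -85.5 mean [0.7159 0.3304 0.0396]
side key 554 z 0.044 [459.  351.1] [126.4  74.7] -8.0 mean [0.4495 0.3408 0.0477]
side key 100 z 0.0617 [ 514.6 -354.1] [84.5  8.2] 24.6 mean [ 0.5128 -0.3548  0.0616]
side key 100 z 0.0618 [ 529.  -389.1] [87.8  7.8] 24.7 mean [ 0.5283 -0.3894  0.0617]
side yel 107 z 0.0345 [710.6 327.1] [158.5  77.6] -83.9 mean [0.6917 0.3002 0.0345]
side yel 79 z 0.0255 [841.3  23.2] [90.3 17.1] 10.6 mean [0.8418 0.0223 0.0255]
```

```bash
cat > plan.py <<'E'
import sys,numpy as np
from scipy.spatial.transform import Rotation as Ro
from workcell import telemetry
def plan(p,x,y,z,yaw):
    s=None; R0=Ro.from_euler('xyz',p[3:]); y0=p[5]
    d=np.array([x,y,z])/1000-p[:3]; t=(np.degrees(y0)-yaw+180)%360-180
    t1=t
    R1=R0*Ro.from_euler('z',t,degrees=True)
    print('turn_z',round(t1,1),'| now-frame',(R0.inv().apply(d)*1000).round(1),'| turned-frame',(R1.inv().apply(d)*1000).round(1))
    return np.r_[x/1000,y/1000,z/1000,np.pi,0,np.radians(yaw)]
s=telemetry.observe(); p=np.r_[s['position'],s['tool_rot']]
print(round(s['clock'],2),'at',(s['position']*1000).round(1),np.degrees(s['tool_rot']).round(1),'F',s['force'].round(1),'w',round(s['grip_width'],4),'ff',np.round(s['finger_force'],1),'q7',round(s['qpos'][6],2))
for a in sys.argv[1:]: p=plan(p,*map(float,a.split(',')))
E
python3 plan.py 450,200,250,158.7 447.1,-209.6,210,28.6
```

```text
0.1 at [227.  582.1 249.8] [-179.9    0.   158.7] F [ 0.3  0.5 -0.1] w 0.0854 ff 0.0 q7 -0.11
turn_z -0.0 | now-frame [-3.466e+02 -2.749e+02  1.000e-01] | turned-frame [-3.466e+02 -2.749e+02  1.000e-01]
turn_z 130.1 | now-frame [-146.1 -382.7   40. ] | turned-frame [-198.6  358.2   40. ]
```

```bash
python3 -m crank '0.05 -.0217 -.0172 0 0 0 0;0.05 -.0217 -.0172 0 0 0 0;0.05 -.0217 -.0172 0 0 0 0;0.05 -.0217 -.0172 0 0 0 0;0.05 -.0217 -.0172 0 0 0 0;0.05 -.0217 -.0172 0 0 0 0;0.05 -.0217 -.0172 0 0 0 0;0.05 -.0217 -.0172 0 0 0 0' 40
python3 -m crank '0.05 -.0217 -.0172 0 0 0 0;0.05 -.0217 -.0172 0 0 0 0;0.05 -.0217 -.0172 0 0 0 0;0.05 -.0217 -.0172 0 0 0 0;0.05 -.0217 -.0172 0 0 0 0;0.05 -.0217 -.0172 0 0 0 0;0.05 -.0217 -.0172 0 0 0 0;0.05 -.0217 -.0172 0 0 0 0'
python3 plan.py 447.1,-209.6,210,28.6
```

```text
clock: 0.77
position: [0.3392, 0.3897, 0.2501]
tool_rot: [-3.141, -0.0, 2.77]
force: [1.1, 0.6, 0.8]
grip_width: 0.05
finger_force: 0.0
clock: 1.43
position: [0.4509, 0.1984, 0.2502]
tool_rot: [-3.141, -0.0, 2.77]
force: [-0.0, -0.2, 0.6]
grip_width: 0.0501
finger_force: 0.0
1.43 at [450.9 198.4 250.2] [-180.    -0.   158.7] F [-0.  -0.2  0.6] w 0.0501 ff 0.0 q7 0.7
turn_z 130.1 | now-frame [-144.7 -381.5   40.3] | turned-frame [-198.7  356.4   40.3]
```

```bash
python3 -m crank '0.05 -.00905 -.0239 .0025 0 0 0;0.05 -.00905 -.0239 .0025 0 0 0;0.05 -.00905 -.0239 .0025 0 0 0;0.05 -.00905 -.0239 .0025 0 0 0;0.05 -.00905 -.0239 .0025 0 0 0;0.05 -.00905 -.0239 .0025 0 0 0;0.05 -.00905 -.0239 .0025 0 0 0;0.05 -.00905 -.0239 .0025 0 0 0' >/dev/null
python3 -m crank '0.05 -.00905 -.0239 .0025 0 0 0;0.05 -.00905 -.0239 .0025 0 0 0;0.05 -.00905 -.0239 .0025 0 0 0;0.05 -.00905 -.0239 .0025 0 0 0;0.05 -.00905 -.0239 .0025 0 0 0;0.05 -.00905 -.0239 .0025 0 0 0;0.05 -.00905 -.0239 .0025 0 0 0;0.05 -.00905 -.0239 .0025 0 0 0' >/dev/null
python3 -m crank '0.05 0 0 0 0 0 6.5;0.05 0 0 0 0 0 6.5;0.05 0 0 0 0 0 6.5;0.05 0 0 0 0 0 6.5;0.05 0 0 0 0 0 6.5;0.05 0 0 0 0 0 6.5;0.05 0 0 0 0 0 6.5;0.05 0 0 0 0 0 6.5' >/dev/null
python3 -m crank '0.05 0 0 0 0 0 6.5;0.05 0 0 0 0 0 6.5;0.05 0 0 0 0 0 6.5;0.05 0 0 0 0 0 6.5;0.05 0 0 0 0 0 6.5;0.05 0 0 0 0 0 6.5;0.05 0 0 0 0 0 6.5;0.05 0 0 0 0 0 6.5' >/dev/null
python3 -m crank '0.05 0 0 0 0 0 6.5;0.05 0 0 0 0 0 6.5;0.05 0 0 0 0 0 6.5;0.05 0 0 0 0 0 6.5;0.05 0 0 .015 0 0 0;0.05 0 0 .015 0 0 0;0.05 0 0 .01 0 0 0;0.05 0 0 0 0 0 0' >/dev/null
python3 plan.py 447.1,-209.6,84,28.6
python3 - <<'E'
from h import *
from workcell import grab_frame,telemetry
from scipy.spatial.transform import Rotation as Ro
s=telemetry.observe(); f=grab_frame('wrist'); cv2.imwrite('pics/w1.png',f['pixels'][:,:,::-1])
T=np.eye(4); T[:3,:3]=Ro.from_euler('xyz',s['tool_rot']).as_matrix(); T[:3,3]=s['position']
M=T@f['hand_eye']; R=M[:3,:3].T; X=cloud(f,R,-R@M[:3,3]); C=f['pixels']
for lo,hi in((.055,.068),(.084,.097)):
    m=((X[...,2]>lo)&(X[...,2]<hi)).astype(np.uint8); N,L,S,_=cv2.connectedComponentsWithStats(m,connectivity=4)
    for i in range(1,N):
        if S[i,4]>800: p=X[L==i]; print(lo,S[i],np.median(p[:,2]).round(4),*rect(p[:,:2]))
E
```

```text
4.77 at [ 445.8 -208.7  168.7] [-1.799e+02  1.000e-01  2.870e+01] F [-1.2 -0.6  0. ] w 0.0501 ff 0.0 q7 -0.19
turn_z 0.1 | now-frame [ 0.9  1.5 84.7] | turned-frame [ 0.9  1.5 84.7]
0.055 [ 220  113   79  149 8360] 0.0601 [ 447.1 -208.5] [109.2  54.2] 28.8
0.055 [ 449  129   63  148 5746] 0.06 [ 520.  -365.8] [109.7  47.5] 25.3
0.084 [ 245  156   29   93 2590] 0.0899 [ 447.1 -208.6] [60. 18.] 28.8
```

View pics/w1.png

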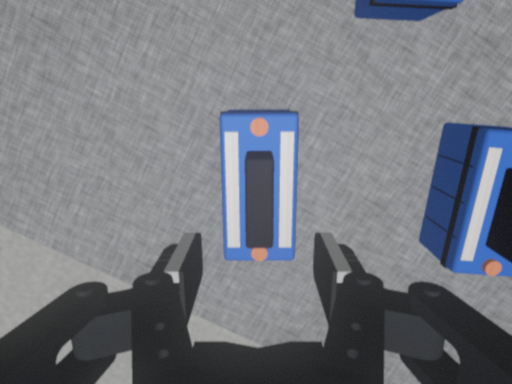

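Wrist view: the module's rib is centred at (259,200) between the open fingers. Depth puts it at (447.1,-208.5), 28.8°, within about 1 mm of the earlier estimate. Grasp and lift.

```bash
python3 -m crank '0.05 .0012 .0005 .012 0 0 0;0.05 0 0 .012 0 0 0;0.05 0 0 .012 0 0 0;0.05 0 0 .012 0 0 0;0.05 0 0 .012 0 0 0;0.05 0 0 .012 0 0 0;0.05 0 0 .0125 0 0 0;0.05 0 0 0 0 0 0' 50 >/dev/null
python3 -m crank '0.0 0 0 0 0 0 0;0.0 0 0 0 0 0 0;0.0 0 0 0 0 0 0;0.0 0 0 0 0 0 0;0.0 0 0 0 0 0 0;0.0 0 0 0 0 0 0;0.0 0 0 0 0 0 0;0.0 0 0 0 0 0 0' 50 >/dev/null
python3 plan.py
python3 -m crank '0.0 0 0 -.005 0 0 0;0.0 0 0 -.01 0 0 0;0.0 0 0 -.02 0 0 0;0.0 0 0 -.025 0 0 0;0.0 0 0 -.025 0 0 0;0.0 0 0 -.025 0 0 0;0.0 0 0 -.02 0 0 0;0.0 0 0 -.01 0 0 0' >/dev/null
python3 plan.py 534,182,224,43.4
```

```text
6.15 at [ 447.9 -209.    86.3] [180.   -0.   28.7] F [-2.2  0.6  6.7] w 0.017 ff 50.2 q7 -0.07
6.82 at [ 448.1 -209.3  228.5] [ 1.799e+02 -1.000e-01  2.870e+01] F [ 0.5  0.2 -6.6] w 0.0168 ff 49.7 q7 -0.27
turn_z -14.7 | now-frame [ 263.1 -302.1    4.5] | turned-frame [ 331.2 -225.3    4.5]
```

```bash
python3 -m crank '0 0 0 0 0 0 -4.9;0 0 0 0 0 0 -4.9;0 0 0 0 0 0 -4.9;0 .0104 -.007 0 0 0 0;0 .0207 -.0141 0 0 0 0;0 .0207 -.0141 0 0 0 0;0 .0207 -.0141 0 0 0 0;0 .0207 -.0141 0 0 0 0' >/dev/null
python3 -m crank '0 .0207 -.0141 0 0 0 0;0 .0207 -.0141 0 0 0 0;0 .0207 -.0141 0 0 0 0;0 .0207 -.0141 0 0 0 0;0 .0207 -.0141 0 0 0 0;0 .0207 -.0141 0 0 0 0;0 .0207 -.0141 0 0 0 0;0 .0207 -.0141 0 0 0 0' >/dev/null
python3 -m crank '0 .0207 -.0141 0 0 0 0;0 .0207 -.0141 0 0 0 0;0 .0207 -.0141 0 0 0 0;0 .0104 -.0071 0 0 0 0;0 0 0 0 0 0 0;0 0 0 0 0 0 0;0 0 0 0 0 0 0;0 0 0 0 0 0 0' >/dev/null
python3 plan.py 534,182,108,43.4
python3 - <<'E'
from h import *
from workcell import grab_frame,telemetry
from scipy.spatial.transform import Rotation as Ro
s=telemetry.observe(); f=grab_frame('wrist'); cv2.imwrite('pics/w2.png',f['pixels'][:,:,::-1])
T=np.eye(4); T[:3,:3]=Ro.from_euler('xyz',s['tool_rot']).as_matrix(); T[:3,3]=s['position']
M=T@f['hand_eye']; R=M[:3,:3].T; X=cloud(f,R,-R@M[:3,3]); C=f['pixels']
for lo,hi in((.074,.088),(.014,.027)):
    m=((X[...,2]>lo)&(X[...,2]<hi)).astype(np.uint8); N,L,S,_=cv2.connectedComponentsWithStats(m,connectivity=4)
    for i in range(1,N):
        if S[i,4]>800: p=X[L==i]; print(lo,S[i],np.median(p[:,2]).round(4),*rect(p[:,:2]))
E
```

```text
8.82 at [533.4 181.5 225.9] [180.    0.   43.3] F [ 0.4  0.4 -6.6] w 0.0173 ff 49.8 q7 -0.79
turn_z -0.1 | now-frame [  0.8   0.  117.9] | turned-frame [  0.8   0.  117.9]
0.074 [ 313  245   40   42 1228] 0.08 [521.2  80.2] [38.8 34.8] 44.2
0.014 [  229   108   185   162 13259] 0.02 [556.2 115.3] [182.6 169.4] -46.6
```

View pics/w2.png

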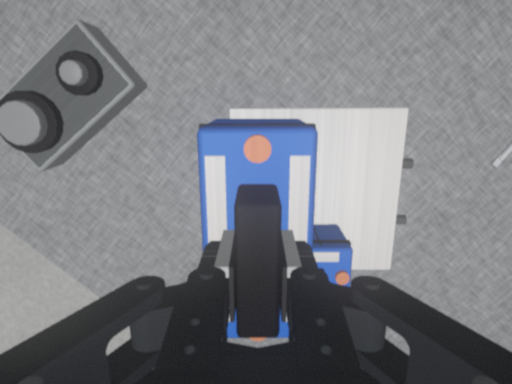

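The wrist view shows the held module over the slab's left side, with module_a's end at (330,255) and the stubs at (405,165) and (402,219). That confirms the slab at (552,119.7), -46.6°. Lowering.

```bash
python3 -m crank '0 .0005 0 .01 0 0 0;0 0 0 .018 0 0 0;0 0 0 .02 0 0 0;0 0 0 .02 0 0 0;0 0 0 .02 0 0 0;0 0 0 .014 0 0 0;0 0 0 .006 0 0 0;0 0 0 .002 0 0 0' >/dev/null; python3 plan.py
python3 -m crank '0 0 0 .002 0 0 0;0 0 0 .002 0 0 0;0 0 0 .002 0 0 0;0 0 0 .001 0 0 0;0 0 0 .001 0 0 0;0 0 0 .001 0 0 0;0 0 0 0 0 0 0;0 0 0 0 0 0 0' >/dev/null; python3 plan.py 534,182,106,43.4
```

```text
9.53 at [533.5 182.3 114.6] [-1.80e+02  1.00e-01  4.34e+01] F [ 0.1 -0.3 -6. ] w 0.0173 ff 49.8 q7 -0.69
10.2 at [533.9 182.9 106.8] [180.    0.   43.4] F [ 0.5 -0.4 -7.1] w 0.0169 ff 49.8 q7 -0.68
turn_z -0.0 | now-frame [-0.5  0.7  0.8] | turned-frame [-0.5  0.7  0.8]
```

```bash
python3 -m crank '0 0 0 .0005 0 0 0;0 0 0 .0005 0 0 0;0 0 0 .0005 0 0 0;0 0 0 .0005 0 0 0;0 0 0 .0005 0 0 0;0 0 0 0 0 0 0;0 0 0 0 0 0 0;0 0 0 0 0 0 0' ; python3 plan.py 534,182,106,43.4
```

```text
clock: 10.87
position: [0.534, 0.183, 0.1062]
tool_rot: [-3.14, -0.001, 0.757]
force: [-15.6, -1.3, 39.6]
grip_width: 0.0167
finger_force: 56.0
10.87 at [534.  183.  106.2] [-1.799e+02 -1.000e-01  4.340e+01] F [-15.6  -1.3  39.6] w 0.0167 ff 56.0 q7 -0.68
turn_z -0.0 | now-frame [-0.7  0.7  0.2] | turned-frame [-0.7  0.7  0.2]
```

```bash
python3 -m crank '0 0 0 -.001 0 0 0;0 0 0 -.0008 0 0 0;0.05 0 0 0 0 0 0;0.05 0 0 0 0 0 0;0.05 0 0 0 0 0 0;0.05 0 0 0 0 0 0;0.05 0 0 -.003 0 0 0;0.05 0 0 -.01 0 0 0' >/dev/null; python3 plan.py
python3 -m crank '.05 0 0 -.02 0 0 0;.05 0 0 -.03 0 0 0;.05 0 0 -.02 0 0 0;.05 0 0 -.02 0 0 0;.05 0 0 -.01 0 0 0;.05 0 0 0 0 0 0;.05 0 0 0 0 0 0;.05 0 0 0 0 0 0' >/dev/null; python3 plan.py 521,-369.5,200,25
cat > look.py <<'E'
from h import *
import sys
from workcell import grab_frame,telemetry
from scipy.spatial.transform import Rotation as Ro
s=telemetry.observe(); f=grab_frame('wrist')
if len(sys.argv)>1: cv2.imwrite(sys.argv[1],f['pixels'][:,:,::-1])
T=np.eye(4); T[:3,:3]=Ro.from_euler('xyz',s['tool_rot']).as_matrix(); T[:3,3]=s['position']
M=T@f['hand_eye']; R=M[:3,:3].T; X=cloud(f,R,-R@M[:3,3]); C=f['pixels']
for lo,hi in((.055,.068),(.084,.097),(.074,.0835),(.104,.117),(.014,.027)):
    m=((X[...,2]>lo)&(X[...,2]<hi)).astype(np.uint8); N,L,S,_=cv2.connectedComponentsWithStats(m,connectivity=4)
    for i in range(1,N):
        if S[i,4]>800: p=X[L==i]; print(lo,S[i],np.median(p[:,2]).round(4),*rect(p[:,:2]))
E
python3 look.py
```

```text
11.53 at [533.4 182.7 118.6] [-1.80e+02  1.00e-01  4.34e+01] F [-0.5 -0.3  0.1] w 0.0498 ff 0.0 q7 -0.69
12.2 at [533.5 182.9 218.4] [-1.80e+02  1.00e-01  4.34e+01] F [-0.3  0.   0. ] w 0.0504 ff 0.0 q7 -0.79
turn_z 18.4 | now-frame [-388.6  392.8   18.6] | turned-frame [-244.8  495.4   18.6]
0.055 [   0  101   43   47 1614] 0.0619 [431.  354.2] [37.5 30.2] 32.4
0.074 [ 223  113   70  133 6421] 0.0801 [533.3 183.2] [109.1  54.1] 43.6
0.074 [ 228  250   86   58 2878] 0.0799 [477.1 115.3] [73.5 54. ] -46.5
0.104 [ 245  151   26   82 2034] 0.1098 [533.3 183.2] [59.8 18. ] 43.0
0.104 [ 257  288   67   24 1485] 0.1097 [487.2 104.3] [51.9 18.7] -46.6
0.014 [  284   109   134   165 15818] 0.02 [574.   97.1] [169.4 131.2] 43.6
```

```bash
python3 -m crank '.05 -.0194 .0196 0 0 0 0;.05 -.0194 .0196 0 0 0 0;.05 -.0194 .0196 0 0 0 0;.05 -.0194 .0196 0 0 0 0;.05 -.0194 .0196 0 0 0 0;.05 -.0194 .0196 0 0 0 0;.05 -.0194 .0196 0 0 0 0;.05 -.0194 .0196 0 0 0 0' >/dev/null
python3 -m crank '.05 -.0194 .0196 0 0 0 0;.05 -.0194 .0196 0 0 0 0;.05 -.0194 .0196 0 0 0 0;.05 -.0194 .0196 0 0 0 0;.05 -.0194 .0196 0 0 0 0;.05 -.0194 .0196 0 0 0 0;.05 -.0194 .0196 0 0 0 0;.05 -.0194 .0196 0 0 0 0' >/dev/null
python3 -m crank '.05 -.0194 .0196 0 0 0 0;.05 -.0194 .0196 0 0 0 0;.05 -.0194 .0196 0 0 0 0;.05 -.0194 .0196 0 0 0 0;.05 0 0 .015 0 0 6.1;.05 0 0 .02 0 0 6.2;.05 0 0 .013 0 0 6.1;.05 0 0 0 0 0 0' >/dev/null
python3 look.py; python3 plan.py 521,-369.5,84,24.8
```

```text
0.055 [ 224  114   80  149 8435] 0.0601 [ 521.9 -370.1] [109.   54.1] 24.7
0.084 [ 249  158   30   92 2618] 0.0898 [ 522.  -370.1] [59.5 18. ] 24.7
0.014 [ 306    0  133   57 2980] 0.0239 [ 657.8 -392.9] [92.7 38. ] -65.1
14.3 at [ 520.5 -368.1  169.2] [-179.9    0.2   25.1] F [0.8 0.1 0.6] w 0.0499 ff 0.0 q7 -0.1
turn_z 0.3 | now-frame [ 0.   1.7 85.2] | turned-frame [ 0.   1.7 85.2]
```

```bash
python3 -m crank '0.05 .0005 .002 .012 0 0 0.3;0.05 0 0 .012 0 0 0;0.05 0 0 .012 0 0 0;0.05 0 0 .012 0 0 0;0.05 0 0 .012 0 0 0;0.05 0 0 .012 0 0 0;0.05 0 0 .0125 0 0 0;0.05 0 0 0 0 0 0' 50 >/dev/null
python3 -m crank '0.0 0 0 0 0 0 0;0.0 0 0 0 0 0 0;0.0 0 0 0 0 0 0;0.0 0 0 0 0 0 0;0.0 0 0 0 0 0 0;0.0 0 0 0 0 0 0;0.0 0 0 0 0 0 0;0.0 0 0 0 0 0 0' 50 >/dev/null
python3 plan.py
python3 -m crank '0.0 0 0 -.005 0 0 0;0.0 0 0 -.01 0 0 0;0.0 0 0 -.02 0 0 0;0.0 0 0 -.025 0 0 0;0.0 0 0 -.025 0 0 0;0.0 0 0 -.025 0 0 0;0.0 0 0 -.02 0 0 0;0.0 0 0 -.02 0 0 0' >/dev/null
python3 plan.py 614.6,137.7,235,133.4
```

```text
15.63 at [ 522.8 -370.3   87.4] [180.   -0.   24.7] F [-2.5  0.8  6.1] w 0.0174 ff 50.3 q7 -0.05
16.3 at [ 522.4 -370.1  238.6] [180.   -0.   24.7] F [-0.2  0.8 -5.7] w 0.0173 ff 49.5 q7 -0.16
turn_z -108.7 | now-frame [ 295.8 -422.9    3.5] | turned-frame [305.6 415.9   3.5]
```

```bash
python3 -m crank '0 .0074 -.0106 0 0 0 0;0 .0148 -.0211 0 0 0 0;0 .0148 -.0211 0 0 0 0;0 .0148 -.0211 0 0 0 0;0 .0148 -.0211 0 0 0 0;0 .0148 -.0211 0 0 0 0;0 .0148 -.0211 0 0 0 0;0 .0148 -.0211 0 0 0 0' >/dev/null
python3 -m crank '0 .0148 -.0211 0 0 0 0;0 .0148 -.0211 0 0 0 0;0 .0148 -.0211 0 0 0 0;0 .0148 -.0211 0 0 0 0;0 .0148 -.0211 0 0 0 0;0 .0148 -.0211 0 0 0 0;0 .0148 -.0211 0 0 0 0;0 .0148 -.0211 0 0 0 0' >/dev/null
python3 -m crank '0 .0148 -.0211 0 0 0 0;0 .0148 -.0211 0 0 0 0;0 .0148 -.0211 0 0 0 0;0 .0148 -.0211 0 0 0 0;0 .0074 -.0106 0 0 0 0;0 0 0 0 0 0 -4;0 0 0 0 0 0 -6.8;0 0 0 0 0 0 -6.8' >/dev/null
python3 -m crank '0 0 0 0 0 0 -6.8;0 0 0 0 0 0 -6.8;0 0 0 0 0 0 -6.8;0 0 0 0 0 0 -6.8;0 0 0 0 0 0 -6.8;0 0 0 0 0 0 -6.8;0 0 0 0 0 0 -6.8;0 0 0 0 0 0 -6.8' >/dev/null
python3 -m crank '0 0 0 0 0 0 -6.8;0 0 0 0 0 0 -6.8;0 0 0 0 0 0 -6.8;0 0 0 0 0 0 -6.8;0 0 0 0 0 0 -6.8;0 0 0 0 0 0 -2.7;0 0 0 0 0 0 0;0 0 0 0 0 0 0' >/dev/null
python3 plan.py 614.6,137.7,115,133.4; python3 look.py
```

```text
19.63 at [615.2 136.5 237. ] [-180.     0.   133.2] F [ 0.  -0.6 -5.4] w 0.017 ff 49.7 q7 0.63
turn_z -0.2 | now-frame [  1.3   0.4 122. ] | turned-frame [  1.3   0.4 122. ]
0.074 [ 150   28  143   74 7335] 0.0801 [533.5 183. ] [110.2  54. ] 43.6
0.074 [  72   30   83  141 5989] 0.0799 [489.7 102.2] [109.7  54. ] -46.6
0.104 [ 174   49   87   28 2344] 0.1099 [533.4 182.7] [59.8 17.7] 43.3
0.104 [  79   61   38   86 2324] 0.1097 [489.7 102.1] [59.7 18.7] -47.0
0.014 [382   0 115 176 917] 0.0205 [684.4 305.4] [165.6  66.6] -56.8
0.014 [ 119  102  167  122 7270] 0.02 [557.8  99.7] [197.8  96.9] -88.4
```

```bash
python3 -m crank '0 .001 .0005 .01 0 0 -.2;0 0 0 .018 0 0 0;0 0 0 .02 0 0 0;0 0 0 .02 0 0 0;0 0 0 .02 0 0 0;0 0 0 .018 0 0 0;0 0 0 .01 0 0 0;0 0 0 .006 0 0 0' >/dev/null; python3 plan.py
python3 -m crank '0 0 0 .001 0 0 0;0 0 0 .001 0 0 0;0 0 0 .001 0 0 0;0 0 0 .001 0 0 0;0 0 0 .001 0 0 0;0 0 0 .0005 0 0 0;0 0 0 0 0 0 0;0 0 0 0 0 0 0' >/dev/null; python3 plan.py 614.6,137.7,107.4,133.4
```

```text
20.35 at [614.1 138.  112.8] [-179.9   -0.   133.6] F [ 0.2 -0.1 -5.1] w 0.0168 ff 49.7 q7 0.68
21.02 at [614.9 138.1 109.3] [180.    0.  133.6] F [ 0.9 -0.3 -6.1] w 0.0169 ff 49.8 q7 0.69
turn_z 0.2 | now-frame [-0.1 -0.5  1.9] | turned-frame [-0.1 -0.5  1.9]
```

```bash
python3 -m crank '0 0 0 .0005 0 0 0;0 0 0 .0005 0 0 0;0 0 0 .0005 0 0 0;0 0 0 0 0 0 0;0 0 0 0 0 0 0;0 0 0 0 0 0 0;0 0 0 0 0 0 0;0 0 0 0 0 0 0' >/dev/null; python3 plan.py 614.6,137.7,107.4,133.4
```

```text
21.68 at [614.9 138.1 107.6] [180.    0.  133.6] F [ 0.  -0.3 -5.5] w 0.0168 ff 49.8 q7 0.69
turn_z 0.2 | now-frame [-0.1 -0.5  0.2] | turned-frame [-0.1 -0.5  0.2]
```

```bash
python3 -m crank '0 0 0 .0004 0 0 0;0 0 0 0 0 0 0;0.05 0 0 0 0 0 0;0.05 0 0 0 0 0 0;0.05 0 0 0 0 0 0;0.05 0 0 0 0 0 0;0.05 0 0 -.003 0 0 0;0.05 0 0 -.01 0 0 0' >/dev/null; python3 plan.py
python3 -m crank '.05 0 0 -.02 0 0 0;.05 0 0 -.03 0 0 0;.05 0 0 -.02 0 0 0;.05 0 0 -.02 0 0 0;.05 0 0 -.01 0 0 0;.05 0 0 0 0 0 0;.05 0 0 0 0 0 0;.05 0 0 0 0 0 0' >/dev/null; python3 plan.py 650.4,-213.2,200,26.1; python3 look.py
```

```text
22.35 at [614.2 138.  119.6] [-179.9   -0.   133.6] F [-0.1  0.3 -0.3] w 0.05 ff 0.0 q7 0.68
23.02 at [614.4 138.1 219.2] [-179.9   -0.   133.6] F [ 0.1  0.5 -0.3] w 0.0498 ff 0.0 q7 0.64
turn_z 107.5 | now-frame [-279.3 -216.2   19.3] | turned-frame [-122.2  331.3   19.3]
0.074 [ 143   26  153   79 8235] 0.0801 [533.5 182.8] [110.2  54.2] 43.1
0.074 [  59   28   89  149 6649] 0.0799 [489.8 101.9] [108.8  54.4] -46.6
0.074 [ 223  114   71  133 6369] 0.0802 [615.2 137.8] [109.2  54.2] -46.4
0.104 [ 168   48   93   30 2734] 0.1099 [533.3 182.7] [59.4 17.8] 43.6
0.104 [  66   61   41   92 2692] 0.1097 [490.  101.6] [59.9 19. ] -47.1
0.104 [ 245  153   26   81 2007] 0.1099 [615.3 137.7] [59.9 17.8] -46.0
0.014 [ 389    0  121  171 1021] 0.0208 [679.5 310.2] [156.5  52.9] -62.9
0.014 [ 112  104  176  128 9999] 0.02 [561.7  98.2] [179.7 117.7] -75.0
```

```bash
python3 -m crank '.05 -.02 -.0154 0 0 0 0;.05 -.02 -.0154 0 0 0 0;.05 -.02 -.0154 0 0 0 0;.05 -.02 -.0154 0 0 0 0;.05 -.02 -.0154 0 0 0 0;.05 -.02 -.0154 0 0 0 0;.05 -.02 -.0154 0 0 0 0;.05 -.02 -.0154 0 0 0 0' >/dev/null
python3 -m crank '.05 -.02 -.0154 0 0 0 0;.05 -.02 -.0154 0 0 0 0;.05 -.02 -.0154 0 0 0 0;.05 -.02 -.0154 0 0 0 0;.05 -.02 -.0154 0 0 0 0;.05 -.0195 -.0154 0 0 0 0;.05 0 0 0 0 0 6.7;.05 0 0 0 0 0 6.7' >/dev/null
python3 -m crank '.05 0 0 0 0 0 6.7;.05 0 0 0 0 0 6.7;.05 0 0 0 0 0 6.7;.05 0 0 0 0 0 6.7;.05 0 0 0 0 0 6.7;.05 0 0 0 0 0 6.7;.05 0 0 0 0 0 6.7;.05 0 0 0 0 0 6.7' >/dev/null
python3 -m crank '.05 0 0 .01 0 0 6.7;.05 0 0 .01 0 0 6.7;.05 0 0 .01 0 0 6.7;.05 0 0 .01 0 0 6.7;.05 0 0 .009 0 0 6.7;.05 0 0 0 0 0 7;.05 0 0 0 0 0 0;.05 0 0 0 0 0 0' >/dev/null
python3 look.py; python3 plan.py 650.4,-213.2,84,26.1
```

```text
0.055 [ 220  114   79  147 8260] 0.0602 [ 651.8 -213.1] [109.5  54.1] 26.2
0.084 [ 245  157   29   92 2562] 0.0899 [ 652.  -213.1] [59.8 17.8] 25.9
0.014 [ 391  175  117  106 5162] 0.0235 [ 684.4 -380. ] [95.7 95. ] 40.9
25.78 at [ 651.3 -213.   170.7] [-1.80e+02  1.00e-01  2.64e+01] F [-0.1 -0.1  0.8] w 0.0498 ff 0.0 q7 -0.37
turn_z 0.3 | now-frame [-0.8 -0.2 86.7] | turned-frame [-0.8 -0.2 86.7]
```

```bash
python3 -m crank '0.05 .0005 0 .012 0 0 0.3;0.05 0 0 .012 0 0 0;0.05 0 0 .012 0 0 0;0.05 0 0 .012 0 0 0;0.05 0 0 .012 0 0 0;0.05 0 0 .012 0 0 0;0.05 0 0 .0135 0 0 0;0.05 0 0 0 0 0 0' 50 >/dev/null
python3 -m crank '0.0 0 0 0 0 0 0;0.0 0 0 0 0 0 0;0.0 0 0 0 0 0 0;0.0 0 0 0 0 0 0;0.0 0 0 0 0 0 0;0.0 0 0 0 0 0 0;0.0 0 0 0 0 0 0;0.0 0 0 0 0 0 0' 50 >/dev/null
python3 plan.py
python3 -m crank '0.0 0 0 -.005 0 0 0;0.0 0 0 -.01 0 0 0;0.0 0 0 -.02 0 0 0;0.0 0 0 -.025 0 0 0;0.0 0 0 -.025 0 0 0;0.0 0 0 -.025 0 0 0;0.0 0 0 -.02 0 0 0;0.0 0 0 -.02 0 0 0' >/dev/null
python3 plan.py 570,57,235,43.5
```

```text
27.12 at [ 652.3 -213.2   86.5] [ 1.799e+02 -1.000e-01  2.580e+01] F [ 1.2 -1.3  6.1] w 0.017 ff 50.5 q7 -0.32
27.78 at [ 651.6 -212.5  237.5] [-180.    -0.    25.8] F [ 0.7  0.5 -5. ] w 0.017 ff 49.4 q7 -0.41
turn_z -17.7 | now-frame [  43.8 -278.2    2.6] | turned-frame [ 126.4 -251.7    2.6]
```

```bash
python3 -m crank '0 0 0 0 0 0 -5.9;0 0 0 0 0 0 -5.9;0 0 0 0 0 0 -5.9;0 .0053 -.0105 0 0 0 0;0 .0105 -.021 0 0 0 0;0 .0105 -.021 0 0 0 0;0 .0105 -.021 0 0 0 0;0 .0105 -.021 0 0 0 0' >/dev/null
python3 -m crank '0 .0105 -.021 0 0 0 0;0 .0105 -.021 0 0 0 0;0 .0105 -.021 0 0 0 0;0 .0105 -.021 0 0 0 0;0 .0105 -.021 0 0 0 0;0 .0105 -.021 0 0 0 0;0 .0105 -.021 0 0 0 0;0 .0053 -.0105 0 0 0 0' >/dev/null
python3 -m crank '0 0 0 0 0 0 0;0 0 0 0 0 0 0;0 0 0 0 0 0 0;0 0 0 0 0 0 0;0 0 0 0 0 0 0;0 0 0 0 0 0 0;0 0 0 0 0 0 0;0 0 0 0 0 0 0' >/dev/null
python3 plan.py 570,57,113,43.5; python3 look.py pics/w3.png
```

```text
29.78 at [570.   56.6 235.7] [180.    0.   43.5] F [-0.3 -0.1 -6.1] w 0.017 ff 49.7 q7 -0.52
turn_z -0.0 | now-frame [  0.3  -0.3 122.7] | turned-frame [  0.3  -0.3 122.7]
0.074 [ 150   30  144   74 7378] 0.0802 [615.2 137.6] [110.2  54.2] -46.4
0.074 [  70   31   83  141 6011] 0.0801 [533.3 182.6] [109.2  54.5] 43.4
0.074 [  91  177  111   60 3700] 0.0801 [484.  107.6] [93.4 54. ] -46.4
0.104 [ 175   51   87   28 2384] 0.11 [614.8 137.4] [59.8 17.7] -46.5
0.104 [  77   62   38   86 2362] 0.1099 [533.4 182.6] [59.7 18.9] 43.6
0.104 [ 107  208   79   24 1765] 0.1098 [489.8 101.6] [59.8 18.1] -46.4
0.014 [ 380    0  102  107 1130] 0.0165 [756.4  19.3] [122.9  22.9] 4.5
0.014 [ 157   98  141   69 3569] 0.02 [571.  100.7] [142.1  61.7] -44.0
```

View pics/w3.png

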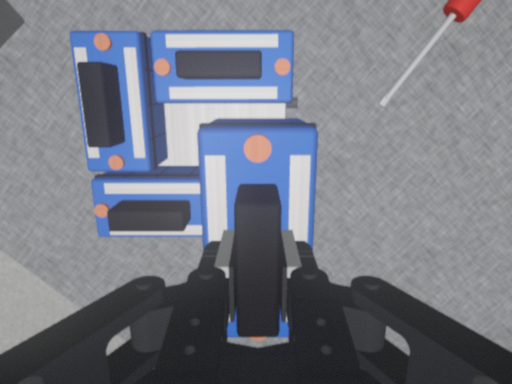

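The wrist view shows the three placed modules at (110,100), (222,66) and (150,205) in the pattern, and the held one at (258,225) above the remaining place. Lowering.

```bash
python3 -m crank '0 0 0 .01 0 0 0;0 0 0 .018 0 0 0;0 0 0 .02 0 0 0;0 0 0 .02 0 0 0;0 0 0 .02 0 0 0;0 0 0 .018 0 0 0;0 0 0 .01 0 0 0;0 0 0 .006 0 0 0' >/dev/null
python3 -m crank '0 0 0 .001 0 0 0;0 0 0 .001 0 0 0;0 0 0 .001 0 0 0;0 0 0 .001 0 0 0;0 0 0 .001 0 0 0;0 0 0 0 0 0 0;0 0 0 0 0 0 0;0 0 0 0 0 0 0' >/dev/null; python3 plan.py 570,57,106.6,43.5
```

```text
31.17 at [570.   56.9 108.9] [180.   -0.   43.5] F [ 0.1  0.2 -5. ] w 0.0169 ff 49.7 q7 -0.4
turn_z -0.0 | now-frame [ 0.1 -0.1  2.3] | turned-frame [ 0.1 -0.1  2.3]
```

```bash
python3 -m crank '0 0 0 .0005 0 0 0;0 0 0 .0005 0 0 0;0 0 0 .0005 0 0 0;0 0 0 .0004 0 0 0;0 0 0 0 0 0 0;0 0 0 0 0 0 0;0 0 0 0 0 0 0;0 0 0 0 0 0 0' >/dev/null; python3 plan.py
python3 -m crank '0 0 0 0 0 0 0;0.05 0 0 0 0 0 0;0.05 0 0 0 0 0 0;0.05 0 0 0 0 0 0;0.05 0 0 0 0 0 0;0.05 0 0 0 0 0 0;0.05 0 0 -.003 0 0 0;0.05 0 0 -.01 0 0 0' >/dev/null; python3 plan.py
python3 -m crank '.05 0 0 -.02 0 0 0;.05 0 0 -.03 0 0 0;.05 0 0 -.02 0 0 0;.05 0 0 -.02 0 0 0;.05 0 0 -.01 0 0 0;.05 0 0 0 0 0 0;.05 0 0 0 0 0 0;.05 0 0 0 0 0 0' >/dev/null; python3 look.py pics/w4.png
python3 - <<'E'
from h import *
for n in ['scene','side']:
    f=np.load(n+'0.npz'); X=cloud(f)
    ok=(X[...,0]>.37)&(X[...,0]<.55)&(X[...,1]>.27)&(X[...,1]<.43)
    for lo,hi in((.035,.046),(.052,.075)):
        m=(ok&(X[...,2]>lo)&(X[...,2]<hi)).astype(np.uint8); N,L,S,_=cv2.connectedComponentsWithStats(m)
        for i in range(1,N):
            if S[i,4]>15: p=X[L==i]; print(n,lo,S[i,4],np.percentile(p[:,2],[50,95]).round(4),*rect(p[:,:2]))
E
python3 plan.py 430,353,130,133
```

```text
31.83 at [569.9  56.8 106.8] [180.    0.   43.5] F [-0.3 -0.7 -4.8] w 0.0169 ff 49.7 q7 -0.4
32.5 at [569.4  56.8 119.4] [-1.80e+02  1.00e-01  4.35e+01] F [-0.6 -0.7 -0. ] w 0.0499 ff 0.0 q7 -0.41
0.074 [  58   26   90  150 6699] 0.0801 [533.4 182.8] [109.8  54.3] 43.6
0.074 [ 144   26  154   78 8241] 0.0802 [615.2 137.5] [110.2  53.6] -46.4
0.074 [ 223  113   71  133 6430] 0.0801 [569.4  56.7] [109.6  54.2] 43.7
0.074 [  82  182  138   63 4390] 0.08 [490.2 102.3] [110.1  53. ] -47.3
0.104 [ 170   47   93   30 2744] 0.11 [615.  137.8] [59.6 18. ] -46.4
0.104 [  65   59   41   92 2712] 0.1098 [533.4 182.9] [59.3 18.8] 43.3
0.104 [ 246  151   26   82 2018] 0.1098 [569.4  56.7] [60.2 17.7] 43.3
0.104 [  98  215   84   25 1959] 0.1098 [489.7 101.7] [59.9 18.1] -46.9
0.014 [ 386    0  105  107 1094] 0.0161 [753.1  19.9] [116.6  22.2] 2.6
0.014 [ 154   98  147   87 4658] 0.0201 [566.2  94.9] [141.2  76.9] -44.1
scene 0.035 357 [0.0417 0.0453] [458.8 353.2] [126.7  72.6] -7.4
scene 0.052 136 [0.0608 0.0662] [428.8 355.4] [50.1 46.8] 17.7
scene 0.052 66 [0.0559 0.065 ] [493.4 345.1] [32.6 26.6] 24.4
side 0.035 303 [0.0418 0.0447] [459.  351.1] [126.4  74.8] -8.0
side 0.052 57 [0.0552 0.0634] [490.6 344.7] [34.8 31.9] 75.1
side 0.052 125 [0.0599 0.0653] [428.3 352.5] [49.6 40.1] -17.7
33.22 at [569.5  56.9 218.9] [-1.80e+02  1.00e-01  4.35e+01] F [ 0.7 -0.1 -0.1] w 0.0498 ff 0.0 q7 -0.51
turn_z -89.5 | now-frame [ 102.7 -310.7   89. ] | turned-frame [311.6 100.   89. ]
```

View pics/w4.png

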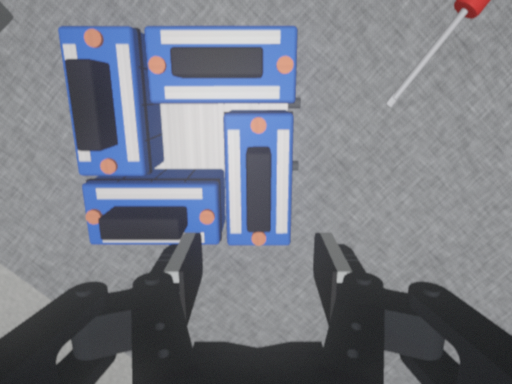

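The view shows the finished pinwheel with a square opening at (195,140), and all four modules measure within 1 mm of their places. Now the keys.

```bash
python3 -m crank '0 .0086 -.0261 0 0 0 0;0 .0086 -.0261 0 0 0 0;0 .0086 -.0261 0 0 0 0;0 .0087 -.0261 0 0 0 0;0 .0087 -.0261 0 0 0 0;0 .0087 -.0261 0 0 0 0;0 .0087 -.0261 0 0 0 0;0 .0087 -.0261 0 0 0 0' 20 >/dev/null
python3 -m crank '0 .0086 -.0261 0 0 0 0;0 .0086 -.0261 0 0 0 0;0 .0086 -.0261 0 0 0 0;0 .0087 -.0261 0 0 0 0;0 0 0 .015 0 0 0;0 0 0 .02 0 0 0;0 0 0 .013 0 0 0;0 0 0 0 0 0 0' >/dev/null
python3 plan.py
python3 - <<'E'
from h import *
from workcell import grab_frame,telemetry
from scipy.spatial.transform import Rotation as Ro
s=telemetry.observe(); f=grab_frame('wrist'); cv2.imwrite('pics/w5.png',f['pixels'][:,:,::-1])
T=np.eye(4); T[:3,:3]=Ro.from_euler('xyz',s['tool_rot']).as_matrix(); T[:3,3]=s['position']
M=T@f['hand_eye']; R=M[:3,:3].T; X=cloud(f,R,-R@M[:3,3])
for lo,hi in((.036,.044),(.046,.056),(.056,.064),(.064,.075)):
    m=((X[...,2]>lo)&(X[...,2]<hi)).astype(np.uint8); N,L,S,_=cv2.connectedComponentsWithStats(m,connectivity=4)
    for i in range(1,N):
        if S[i,4]>150: p=X[L==i]; print(lo,S[i],np.median(p[:,2]).round(4),*rect(p[:,:2]))
E
```

```text
34.55 at [428.7 354.5 169.1] [180.    0.2  43.5] F [-0.6 -0.1 -0.3] w 0.0002 ff 0.0 q7 -1.02
0.036 [ 195   67  183  163 8779] 0.0406 [458.2 354.1] [125.1  70.3] -7.5
0.036 [456 169  56 128 910] 0.04 [517.6 204.5] [110.7  24. ] 31.0
0.036 [451 300  18  29 203] 0.0397 [462.5 151.3] [27.2  8.1] 28.6
0.046 [ 299  105   51   52 1352] 0.0519 [491.9 349.9] [35.3 35. ] -13.7
0.046 [ 218  150   73   71 1888] 0.0519 [428.7 358.3] [53.1 52.9] -89.5
0.046 [ 463  171   49  135 1233] 0.0512 [516.3 203.8] [109.5  17.7] 34.8
0.046 [458 307  16  27 228] 0.0507 [464.5 153.3] [22.1  6.8] 23.6
0.056 [312 118  30  30 673] 0.0617 [491.7 350. ] [19.4 19. ] 36.2
0.056 [ 228  163   53   52 2126] 0.0619 [428.7 358.5] [37.1 36.8] -86.5
0.056 [ 470  175   42  139 1008] 0.0599 [515.1 203.2] [109.9  11.6] 38.6
0.056 [466 314  18  22 153] 0.0596 [468.5 154.2] [22.1  7.2] 42.3
0.064 [ 472  177   40  164 1990] 0.0697 [514.  190.3] [129.8  24.8] 46.7
```

View pics/w5.png

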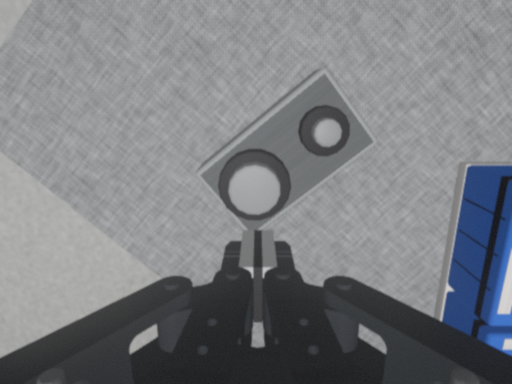

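Wrist view: the large key is at (254,189) and the small key at (327,132). They measure (428.7,358.5) and (491.7,350.0), tops at z = 62 mm.

```bash
python3 -m crank '0 .0028 -.0029 .012 0 0 0;0 0 0 .015 0 0 0;0 0 0 .018 0 0 0;0 0 0 .018 0 0 0;0 0 0 .014 0 0 0;0 0 0 .007 0 0 0;0 0 0 .002 0 0 0;0 0 0 0 0 0 0' >/dev/null; python3 plan.py 428.7,358.5,75,43.5
python3 -m crank '0 0 0 .002 0 0 0;0 0 0 .001 0 0 0;0 0 0 .001 0 0 0;0 0 0 .001 0 0 0;0 0 0 .001 0 0 0;0 0 0 .001 0 0 0;0 0 0 0 0 0 0;0 0 0 0 0 0 0' >/dev/null; python3 plan.py 428.7,358.5,75,43.5
```

```text
35.27 at [430.  359.5  85.9] [180.   -0.   43.5] F [0.1 0.2 0.7] w 0.0001 ff 0.0 q7 -0.93
turn_z -0.0 | now-frame [-1.6 -0.2 10.9] | turned-frame [-1.6 -0.2 10.9]
35.93 at [429.8 359.7  78.9] [-180.    -0.    43.5] F [0.5 1.2 2.5] w 0.0003 ff 1.2 q7 -0.92
turn_z -0.0 | now-frame [-1.6  0.1  3.9] | turned-frame [-1.6  0.1  3.9]
```

```bash
python3 -m crank '0 0 0 .001 0 0 0;0 0 0 .001 0 0 0;0 0 0 .001 0 0 0;0 0 0 .0005 0 0 0;0 0 0 0 0 0 0;0 0 0 0 0 0 0;0 0 0 0 0 0 0;0 0 0 0 0 0 0' >/dev/null; python3 plan.py
python3 -m crank '0 0 0 .0005 0 0 0;0 0 0 0 0 0 0;0 0 0 .0005 0 0 0;0 0 0 0 0 0 0;0 0 0 0 0 0 0;0 0 0 0 0 0 0;0 0 0 0 0 0 0;0 0 0 0 0 0 0' >/dev/null; python3 plan.py
```

```text
36.6 at [429.7 359.7  75.4] [-180.    -0.    43.5] F [1.  2.6 4.2] w -0.0001 ff 2.1 q7 -0.92
37.27 at [429.8 359.7  74.9] [-180.    -0.    43.5] F [-1.7  2.1 16.8] w 0.0001 ff 8.4 q7 -0.92
```

```bash
python3 -m crank '0 0 0 -.005 0 0 0;0 0 0 -.01 0 0 0;0 0 0 -.015 0 0 0;0 .0096 .0124 0 0 0 0;0 .0096 .0124 0 0 0 0;0 .0096 .0124 0 0 0 0;0 .0096 .0124 0 0 0 0;0 0 0 0 0 0 0' >/dev/null
python3 plan.py 491.8,350.1,83,43.5
```

```text
37.93 at [494.1 348.4 104.8] [179.9  -0.   43.4] F [-1.  -0.2  0.1] w -0.0 ff 0.0 q7 -0.91
turn_z -0.1 | now-frame [-0.5 -2.8 21.8] | turned-frame [-0.5 -2.8 21.8]
```

```bash
python3 -m crank '0 0 -.001 .008 0 0 0;0 0 0 .008 0 0 0;0 0 0 .004 0 0 0;0 0 0 .002 0 0 0;0 0 0 0 0 0 0;0 0 0 0 0 0 0;0 0 0 0 0 0 0;0 0 0 0 0 0 0' >/dev/null; python3 plan.py 491.8,350.1,75.5,43.5
```

```text
38.6 at [491.  350.8  82.5] [180.   -0.   43.5] F [ 0.1  0.5 -0.4] w 0.0001 ff 0.0 q7 -0.89
turn_z -0.0 | now-frame [0.1 1.  7. ] | turned-frame [0.1 1.  7. ]
```

```bash
python3 -m crank '0 0 0.001 .0015 0 0 0;0 0 0 .001 0 0 0;0 0 0 .001 0 0 0;0 0 0 .001 0 0 0;0 0 0 .001 0 0 0;0 0 0 .001 0 0 0;0 0 0 .0005 0 0 0;0 0 0 0 0 0 0' >/dev/null; python3 plan.py
python3 -m crank '0 0 0 .0005 0 0 0;0 0 0 0 0 0 0;0 0 0 .0005 0 0 0;0 0 0 0 0 0 0;0 0 0 0 0 0 0;0 0 0 0 0 0 0;0 0 0 0 0 0 0;0 0 0 0 0 0 0' >/dev/null; python3 plan.py
```

```text
39.27 at [491.9 350.   75.3] [180.   -0.   43.5] F [0.8 0.4 3.7] w -0.0002 ff 2.1 q7 -0.88
39.93 at [491.9 350.   74.9] [-180.    -0.    43.5] F [-2.2 -0.1 14. ] w -0.0001 ff 7.4 q7 -0.88
```

Bottomed out, as the large key did. Retract, check the layer once more, then hand in.

```bash
python3 -m crank '0 0 0 -.005 0 0 0;0 0 0 -.015 0 0 0;0 0 0 -.025 0 0 0;0 0 0 -.025 0 0 0;0 0 0 -.025 0 0 0;0 0 0 -.02 0 0 0;0 0 0 -.005 0 0 0;0 0 0 0 0 0 0' >/dev/null
python3 -m crank '0 0 0 0 0 0 0;0 0 0 0 0 0 0;0 0 0 0 0 0 0;0 0 0 0 0 0 0;0 0 0 0 0 0 0;0 0 0 0 0 0 0;0 0 0 0 0 0 0;0 0 0 0 0 0 0' >/dev/null; python3 plan.py; python3 look.py
python3 -c "
from workcell import bot
print(bot.job_done())"
```

```text
41.27 at [491.7 349.9 194.2] [180.    0.   43.5] F [-0.  -0.1  0.3] w -0.0003 ff 0.0 q7 -0.99
0.055 [ 175  209   46   45 1611] 0.0618 [429.1 358.4] [36.9 36.9] 71.4
0.055 [ 397  218  115   85 1127] 0.0614 [558.6 212.5] [113.3  57.6] -4.5
0.074 [ 407  227   84   91 3937] 0.0799 [545.8 195.8] [75.3 54.8] 43.4
0.074 [ 487  227   25   65 1200] 0.0794 [580.9 174. ] [53.9 17.2] 50.8
0.104 [ 450  276   38   62 1626] 0.1096 [538.1 188.6] [48.  19.2] 44.5
0.014 [ 393    0  112   95 1030] 0.0207 [674.2 309.2] [119.7   2.4] -84.2
0.014 [380 203 132  91 983] 0.0193 [564.8 202.2] [147.   71.7] -7.0
the job is handed in; nothing more can be done
None
```

The pinwheel layer is complete, with each module measured within about 1 mm of its place, and the large key, then the small key, were pressed fully down; I handed the job in at about 41 s, and it returned no verdict.

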